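Lay the two sleeves down in the cradle

TASK

Push the two plain straight sleeves over with the fingers, so that each tips towards the end stop and lies flat and still along its lane of the metal cradle, between the rails. Only push them: do not lift or carry them. Leave the stepped reducer standing where it is in its lane, and do not disturb the things around the cradle.

Things in the scene. Friction and masses are not known exactly. Their poses are not given: they have to be found in the camera images.
- cradle: fixed metal cradle, 338 x 345. Origin: mid underside, z up. Three lanes run along its y, centred at x = -109, 0, 109, 104 wide between rails 20 high; floor 6 above trolley top; two rubber runners 7 high (y < 42) stop a lying tube rolling. Open at its +y end (robot's left; yaw within 0.3 rad), end stop 30 high at y = -165. The parts start standing on lane centre lines (within 3), y = 98 to 122
- sleeve_a: plain straight beige tube, open at both ends, outer diameter 92, 206 high, about 0.36 kg; stands in one of the lanes (varies). Origin at the centre of its foot, z along the tube (up while it stands). Pushed near its top it tips without sliding and goes over by itself once leaned about 0.42 rad (top moved about 80; meanwhile its rear rim rises to 0.23 m above the trolley).
- sleeve_a_centre (a point): middle of that tube, half-way along its axis, 103 from the foot
- sleeve_b: plain straight beige tube, open at both ends, outer diameter 92, 198 high, about 0.36 kg; stands in one of the lanes (varies). Origin and axes, and the way it tips, as for the other sleeve. Once down a sleeve may rock in its lane for 2 or 3 s before it lies still.
- sleeve_b_centre (a point): middle of that tube, half-way along its axis, 99 from the foot
- reducer: stepped reducer of the same beige material: wide body of diameter 97 below, narrow neck above, 185 high; stands upright in the remaining lane. Origin at the centre of its foot, z up. To be left standing.
- lane_0 (a point): point where the middle of a sleeve lies when it is laid down in the lane at x = -109 of the cradle: 53 above the trolley top, at y = -45 of the cradle
- lane_1 (a point): point where the middle of a sleeve lies when it is laid down in the lane at x = 0 of the cradle: 53 above the trolley top, at y = -45 of the cradle
- lane_2 (a point): point where the middle of a sleeve lies when it is laid down in the lane at x = 109 of the cradle: 53 above the trolley top, at y = -45 of the cradle
- spray: bystander: round can with a cap, diameter 66, 175 high; origin at the centre of its underside, z up; stands beside the cradle, not to be disturbed
- gauge: bystander: stepped steel plug gauge, diameter 48 at its foot, 98 high; origin at the centre of its underside, z up; stands beside the cradle, not to be disturbed
- tin: bystander: round tin, diameter 72, 75 high; origin at the centre of its underside, z up; stands beside the cradle, not to be disturbed
- carton: bystander: small carton 61 x 76 x 42 high; origin at the centre of its underside, z up; stands beside the cradle, not to be disturbed
- tape: bystander: brown roll of tape lying flat, diameter 96, 55 high; origin at the centre of its underside, z up; stands beside the cradle, not to be disturbed

How it is judged:
By the outcome, as a careful person would: the job done as asked, in the order asked, and still so for the second after the job is handed in, with the robot touching nothing.
It also fails if it takes over 46 s, if anything falls off the work surface, if the arm or the gripper's body presses on something with over 40 N, if the wrist force passes 120 N, or if a joint passes its speed limit or range.

ROBOT

A 6-joint arm with a two-finger parallel gripper is mounted at the origin on a cart in front of the work surface, level with it; the furniture and walls round the work are solid. World frame = base frame: x ahead of the robot, y to its left, z up, the work surface at z = 0. Lengths are in m, angles in rad, forces in N, time in s.
With the tool pointing down it reaches from about 0.325 to 0.875 m from the base axis. Payload 4.4 kg.
Tool frame: the origin (TCP) lies on the centre line of the jaws, within the pads' length; the fingertips stand 11 mm ahead of it and the grasp point (between the pads) lies 8 mm behind it (finger_overhang is the distance from the TCP to the fingertips, in m); z points along the fingers, y is the line along which they close (so a half turn about z gives the same grasp; the last joint's range is limited). The gripper opens to 85 mm and grips with 20 to 120 N. Pads are 22 mm wide; open, the fingers measure 114 mm over their backs; the gripper's body (76 mm by 85 mm) begins 54 mm behind the grasp point. The pads swing forward as they close: fully open they stand 13 mm farther back than shut.
Start: joints at [-1.482, 0.207, 1.542, -0, 1.393, -0.15], TCP at [0.136, -0.559, 0.242] pointing down, gripper open.
Joint ranges: [-2.73, 2.73], [-0.86, 2.22], [0.23, 2.46], [-1.11, 4.25], [0.08, 2.63], [-2.82, 2.82]. Speed limits (rad/s): [2.79, 2.79, 3.14, 3.14, 3.14, 3.14].

INTERFACE

Orientations are given as a 3x3 rotation matrix whose columns are the frame's x, y, z axes.
In Python, from rig import * gives the robot as it stands.
- The arm moves only by the tool move_arm, never from a script. Its argument "increments" is a list that holds one entry, the list of rows, each a list of 4 numbers: the shift along the tool's x, y, z in mm, then the turn about the tool's z in degrees. A call has 1 to 20 rows; each row shifts and turns the commanded pose from where the row before left it, along the tool's axes as they then stand; what a row does not reach is not made up. A row lasts 1/8 s, in which the tool goes at most 62.5 mm and 10.7 degrees, less where a joint would pass 70% of its speed; a pose out of reach is approached as far as the arm can. A call is refused whole if a number of a shift passes 62.5 or a number of a turn 10.7, either way. A call with a gripper value outside its range is refused whole. "jaw" is the opening in per cent of the stroke, from 0 (shut) to 100 (fully open), set as the call begins (left out, the last holds). The fingers move at their own pace and stop on an object; "newtons" is the grip in N (left out, the last holds). Time passes only in rows, so rows that do not move let the fingers close. It gives the time, the measured TCP pose, the force, the opening and the grip force at its end, in the units of the state.
- sense(): the state, without advancing time (a new reading comes with each control period).
- grab_frame(name): name is "scene" or "top" or "wrist"; returns (picture, depth): 384x512x3 uint8, red, green, blue; 384x512 float32, m along the optical axis (not along the pixel's ray), 0 where there is no reading.
- camera_params(name): a dict with "fx", "fy", "cx", "cy" (pixels), "extrinsics" (4x4, takes a point from world to camera coordinates). Camera axes: x right, y down, z forward; pixel columns grow to the right and rows downward; lengths in m; the calibration is good to about 2 mm. A picture is of the moment at which its call begins: read the wrist's pose just before it. camera_params takes no time and is no camera call; for the wrist camera it gives the pose at the moment of the call.
- hand_in(): hands the job in; it is judged then, once.
The state is a dict: "t": time; "qpos": joint angles; "qvel": joint speeds; "tau": joint torques, N m; "ee_pos": TCP position; "tool_rot": TCP orientation; "ft_force": force on the tool from outside, world axes, zero at the start; "moment": the same for the moment, N m; "width": finger opening in m; "gripper_force": force on a finger pad.
Only numpy, scipy, OpenCV 4.12 (cv2) and the standard library are available. Lean on these libraries where they do the work, as an engineer would, in place of code of your own. Each camera call takes 0.05 s, during which the arm holds its last target. There are 200 camera calls.

## Working session

There is one attempt and no reset: what is moved stays moved. The work goes in short steps, Python scripts to look and compute and a tool call to move; the robot and the scene stay as the last step left them, time stands still between calls to the robot, and variables do not carry over. Pictures are saved under pics/ and viewed, at most 10 in all, crops included, and the job is handed in when it is done.

Besides the shell and the picture viewer there is one more tool, called after "Request:" in YAML: its name, and indented under it one key for each argument. move_arm: Moves the arm, as the interface text tells. Its arguments: {"type":"object","properties":{"increments":{"type":"array","items":{"type":"array","items":{"type":"array","items":{"type":"number"}}}},"jaw":{"type":"number"},"newtons":{"type":"number"}},"required":["increments"]}

```bash
mkdir -p pics
python3 - <<'E'
from rig import *
import cv2,numpy as np
s=sense();print(s['t'],s['ee_pos'],s['tool_rot'],s['width'])
for n in("scene","top"):
    im,d=grab_frame(n);np.savez(n+'.npz',im=im,d=d,**{k:np.array(v) for k,v in camera_params(n).items() if k in('fx','fy','cx','cy','extrinsics')})
    cv2.imwrite(f'pics/{n}0.png',im[...,::-1])
    print(n,np.round(np.linalg.inv(np.array(camera_params(n)['extrinsics'])),3).tolist(),(d==0).mean())
E
```

```text
0.0 [ 0.13592325 -0.55793847  0.24109217] [[ 9.71618036e-01  2.36555161e-01 -2.17690549e-04]
 [ 2.36555021e-01 -9.71615333e-01  2.31678647e-03]
 [ 3.36536321e-04 -2.30252732e-03 -9.99997293e-01]] 0.0854522755162704
scene [[-0.802, -0.426, 0.419, -0.071], [-0.597, 0.587, -0.547, 0.735], [-0.012, -0.689, -0.725, 1.111], [0.0, 0.0, 0.0, 1.0]] 0.0038859049479166665
top [[-0.017, -0.998, 0.066, 0.421], [-1.0, 0.017, 0.008, -0.017], [-0.009, -0.066, -0.998, 1.245], [0.0, 0.0, 0.0, 1.0]] 0.003972371419270833
```

View pics/top0.png

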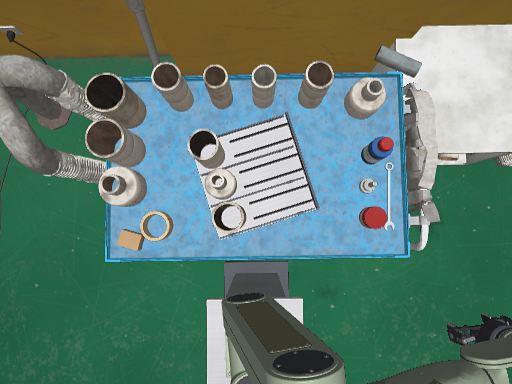

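View pics/scene0.png

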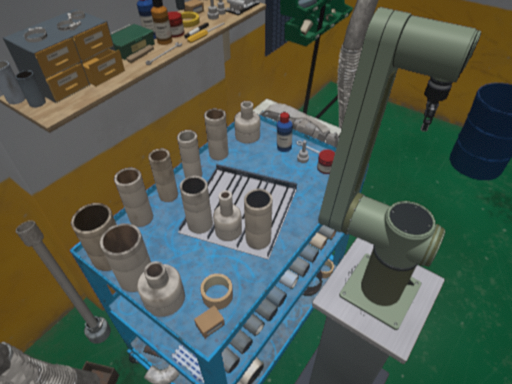

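The top view shows the cradle centred near (255,175). The reducer (217,183) is in the middle lane, with sleeves in the far lane (203,145) and near lane (228,217). The pushing direction is image right (-y).

```bash
cat > h.py <<'E'
import numpy as np,cv2
def cloud(d,c):
    v,u=np.mgrid[:d.shape[0],:d.shape[1]]
    p=np.stack([(u-c['cx'])/c['fx']*d,(v-c['cy'])/c['fy']*d,d,np.ones_like(d)],-1)
    return (p@np.linalg.inv(np.array(c['extrinsics'])).T)[...,:3]
E
python3 - <<'E'
from h import *
P={}
for n in("top","scene"):
    f=np.load(n+'.npz');P[n]=cloud(f['d'],f)
    p=P[n];im=f['im'].astype(int)
    roi=(p[...,0]>.2)&(p[...,0]<.72)&(abs(p[...,1])<.27)&(f['d']>0)
    sat=im.max(-1)-im.min(-1)
    print(n,'table z',np.median(p[roi&(sat>70)&(im[...,2]>im[...,0]+40)][:,2]))
    m=(roi&(p[...,2]>.15)&(p[...,2]<.23)).astype(np.uint8)
    k,l,st,_=cv2.connectedComponentsWithStats(m)
    for i in range(1,k):
        if st[i,4]<25:continue
        q=p[l==i]; zt=np.percentile(q[:,2],97); r=q[q[:,2]>zt-.012]
        (cx,cy),rad=cv2.minEnclosingCircle(r[:,:2].astype(np.float32))
        print(n,st[i],'ztop',round(zt,3),'c',round(cx,4),round(cy,4),'r',round(rad,4),'med',np.median(r,0).round(3))
    if n=="top":
        w=(roi&(sat<45)&(p[...,2]<.04)&(p[...,2]>-.02)&(im.min(-1)>120)).astype(np.uint8)
        k,l,st,_=cv2.connectedComponentsWithStats(cv2.morphologyEx(w,cv2.MORPH_CLOSE,np.ones((5,5))))
        i=1+st[1:,4].argmax(); q=p[(l==i)&(w>0)][:,:2].astype(np.float32)
        print('cradle',cv2.minAreaRect(q)); print(cv2.boxPoints(cv2.minAreaRect(q)).round(3).tolist())
E
```

```text
top table z -0.0005730575982170194
top [187 129  34  34 466] ztop 0.206 c 0.6271 0.1362 r 0.0456 med [0.627 0.136 0.202]
top [209 173  17  16 146] ztop 0.193 c 0.5261 0.1 r 0.0217 med [0.525 0.101 0.19 ]
top [211 202  34  31 339] ztop 0.214 c 0.4199 0.0685 r 0.0455 med [0.42  0.069 0.21 ]
cradle ((0.5471078157424927, -0.0023311227560043335), (0.34865814447402954, 0.35280632972717285), 19.444108963012695)
[[0.3240000009536743, 0.10599999874830246], [0.4410000145435333, -0.22699999809265137], [0.7699999809265137, -0.11100000143051147], [0.652999997138977, 0.22200000286102295]]
scene table z 0.0023799581461797503
scene [180 175  29  33 706] ztop 0.208 c 0.6271 0.1362 r 0.0479 med [0.623 0.14  0.205]
scene [244 188  29  36 822] ztop 0.217 c 0.42 0.0674 r 0.0473 med [0.416 0.07  0.213]
scene [219 190  14  19 219] ztop 0.197 c 0.5266 0.1001 r 0.0235 med [0.526 0.102 0.192]
```

Request:
move_arm:
  increments:
    - [[0,0,-10,-10.4],[0,0,-10,-10.4],[0,0,-10,-10.4],[0,0,-10,-10.4],[0,0,-10,-10.4],[0,0,-10,-10.4],[0,0,-10,-10.4],[0,0,-10,-10.4],[0,0,-10,-10.4],[0,0,0,0]]
  jaw: 50

```text
t: 1.35
ee_pos: [0.136, -0.5589, 0.3327]
tool_rot: [[-0.295, 0.955, 0.0], [0.955, 0.295, -0.001], [-0.001, -0.0, -1.0]]
ft_force: [-0.3, 0.8, 0.1]
width: 0.0432
gripper_force: 0.0
```

Run:
```python
from rig import *
from h import *
f=np.load('top.npz');im=f['im'];g=cv2.cvtColor(im,cv2.COLOR_RGB2GRAY)
E=np.linalg.inv(f['extrinsics'])
def cast(u,v,z):
    d=E[:3,:3]@np.array([(u-f['cx'])/f['fx'],(v-f['cy'])/f['fy'],1]);o=E[:3,3];return o+d*(z-o[2])/d[2]
m=np.zeros_like(g);m[105:245,190:325]=255
L=cv2.createLineSegmentDetector().detect(g)[0][:,0]
A=[]
for x1,y1,x2,y2 in L:
    if not(m[int(y1),int(x1)] and m[int(y2),int(x2)]):continue
    a,b=cast(x1,y1,.013),cast(x2,y2,.013);l=np.linalg.norm(b-a)
    if l<.09:continue
    A.append(((np.arctan2(b[1]-a[1],b[0]-a[0])+np.pi/4)%(np.pi/2)-np.pi/4,l,a[:2].round(3).tolist(),b[:2].round(3).tolist()))
for r in A:print(round(r[0],3),round(r[1],3),r[2:])
yaw=np.median([r[0] for r in A]);print('yaw',yaw)
s=sense();R=np.array(s['tool_rot']);p=np.array(s['ee_pos']);print(s['t'],p,np.degrees(np.arctan2(R[1,0],R[0,0])),s['width'])
yv=np.array([-np.sin(yaw),np.cos(yaw)])
for n,c in(('b',(.627,.136)),('a',(.420,.068))):
    t=np.array(c)+.08*yv;print(n,t,'tool mm',(R.T@np.append(t-p[:2],0))*1000)
```

```text
0.289 0.198 ([0.679, 0.074], [0.735, -0.116])
0.289 0.203 ([0.523, 0.033], [0.581, -0.161])
0.289 0.2 ([0.574, 0.045], [0.631, -0.146])
0.29 0.198 ([0.42, -0.002], [0.477, -0.192])
0.289 0.2 ([0.628, 0.061], [0.685, -0.131])
0.289 0.196 ([0.471, 0.01], [0.527, -0.178])
0.29 0.195 ([0.724, -0.116], [0.668, 0.071])
0.291 0.196 ([0.675, -0.133], [0.619, 0.055])
0.29 0.198 ([0.516, -0.178], [0.46, 0.012])
0.29 0.195 ([0.571, -0.163], [0.515, 0.024])
0.291 0.198 ([0.467, -0.193], [0.41, -0.004])
0.291 0.195 ([0.621, -0.148], [0.565, 0.039])
0.287 0.229 ([0.752, -0.108], [0.688, 0.112])
0.291 0.25 ([0.586, 0.104], [0.658, -0.135])
0.289 0.237 ([0.648, -0.138], [0.58, 0.089])
0.291 0.266 ([0.478, 0.085], [0.554, -0.17])
0.291 0.326 ([0.355, 0.112], [0.449, -0.2])
0.288 0.262 ([0.544, -0.17], [0.469, 0.081])
0.288 0.229 ([0.698, 0.115], [0.763, -0.105])
0.297 0.119 ([0.753, -0.126], [0.639, -0.161])
yaw 0.28972687102235617
1.35 [ 0.13601422 -0.55892781  0.33270583] 107.16004753602274 0.04316886704340708
b [0.60414476 0.21266576] tool mm [599.12715296 674.94364128  -0.75323579]
a [0.39714476 0.14466576] tool mm [595.22788578 457.09554551  -0.69955619]
```

Request:
move_arm:
  increments:
    - [[35,39.7,0,0],[35,39.7,0,0],[35,39.7,0,0],[35,39.7,0,0],[35,39.7,0,0],[35,39.7,0,0],[35,39.7,0,0],[35,39.7,0,0],[35,39.7,0,0],[35,39.7,0,0],[35,39.7,0,0],[35,39.7,0,0],[35,39.7,0,0],[35,39.7,0,0],[35,39.7,0,0],[35,39.7,0,0],[35,39.7,0,0],[0,0,0,0.55],[0,0,0,0]]

```text
t: 3.72
ee_pos: [0.6031, 0.2097, 0.331]
tool_rot: [[-0.287, 0.958, -0.002], [0.958, 0.287, -0.001], [-0.0, -0.002, -1.0]]
ft_force: [-0.8, -0.8, 0.2]
width: 0.0427
gripper_force: 0.0
```

Run:
```python
from rig import *
from h import *
s=sense();R=np.array(s['tool_rot']);p=np.array(s['ee_pos']);print(s['t'],p,R[:,0])
for n,c in(('b',(.627,.136,.186)),('a',(.420,.068,.191))):print(n,R.T@(np.array(c)-p)*1000)
im,d=grab_frame('scene');cv2.imwrite('pics/s1.png',im[...,::-1])
```

```text
3.725 [0.6031018  0.20972226 0.33102219] [-2.86581635e-01  9.58055787e-01 -2.75008779e-04]
b [-77.43893623   2.12805925 145.03865778]
a [ -83.26570635 -215.68877417  140.58042592]
```

View pics/s1.png

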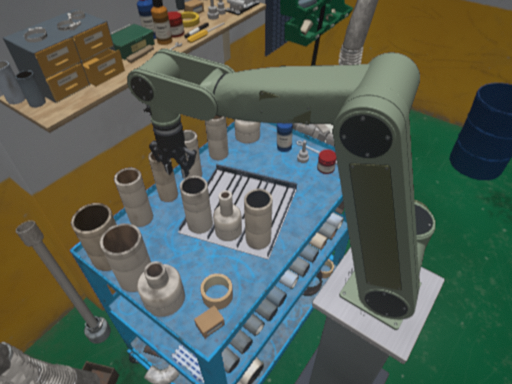

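The gripper is above and behind sleeve b (sleeve at pixel 195,205). I'll check the clearance to the tubes along the rear edge before lowering.

Run:
```python
from h import *
for n in('top','scene'):
    f=np.load(n+'.npz');p=cloud(f['d'],f).reshape(-1,3)
    for nm,c,b in(('b',(.6031,.2097),(.627,.136)),('a',(.397,.145),(.42,.068))):
        q=p[(p[:,2]>.06)&(p[:,2]<.4)&(np.hypot(p[:,0]-b[0],p[:,1]-b[1])>.06)]
        d=np.hypot(q[:,0]-c[0],q[:,1]-c[1]);i=d.argsort()[:3];print(n,nm,d[i].round(3),q[i].round(3).tolist())
```

```text
top b [0.088 0.089 0.089] [[0.551, 0.139, 0.096], [0.554, 0.136, 0.097], [0.557, 0.133, 0.094]]
top a [0.089 0.089 0.09 ] [[0.483, 0.119, 0.085], [0.48, 0.111, 0.073], [0.482, 0.115, 0.095]]
scene b [0.087 0.087 0.087] [[0.554, 0.139, 0.094], [0.547, 0.143, 0.077], [0.552, 0.139, 0.065]]
scene a [0.087 0.087 0.088] [[0.479, 0.117, 0.063], [0.482, 0.124, 0.063], [0.483, 0.125, 0.09]]
```

Only the low reducer body is close, and it is clear. I'll lower and start pushing.

Request:
move_arm:
  increments:
    - [[0,0.4,29,0],[0,0.4,29,0],[0,0.4,29,0],[0,0.4,29,0],[0,0.4,29,0],[0,0,0,0],[-8,0,0,0],[-8,0,0,0],[-8,0,0,0],[-8,0,0,0],[-8,0,0,0],[-8,0,0,0]]

```text
t: 5.28
ee_pos: [0.6196, 0.1642, 0.1874]
tool_rot: [[-0.288, 0.958, 0.0], [0.958, 0.288, 0.0], [0.0, 0.0, -1.0]]
ft_force: [0.2, 1.1, 1.4]
width: 0.0424
gripper_force: 0.5
```

Run:
```python
from rig import *
import cv2
s=sense();print(s['t'],s['ee_pos'],s['ft_force'])
im,d=grab_frame('scene');cv2.imwrite('pics/s2.png',cv2.resize(im[130:290,120:330,::-1],None,fx=3,fy=3))
```

```text
5.275 [0.61963905 0.16415041 0.18743994] [0.1964732  1.12538678 1.38901894]
```

View pics/s2.png

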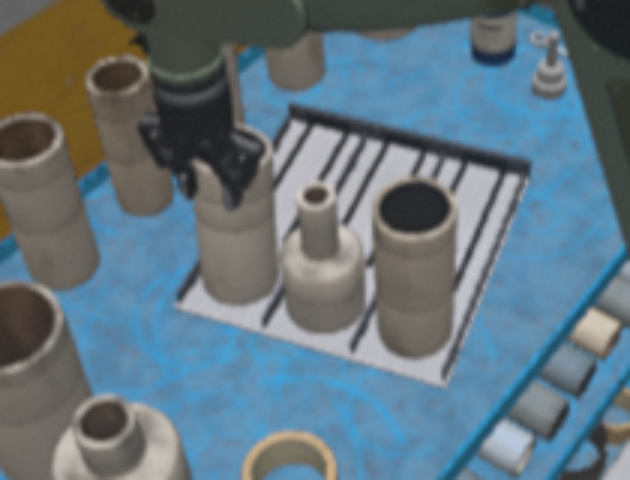

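The sleeve leans evenly under both fingers (crop pixel 235,210), so I'll keep pushing past its balance point.

Request:
move_arm:
  increments:
    - [[-8,0,0,0],[-8,0,0,0],[-8,0,0,0],[-8,0,0,0],[-8,0,0,0],[-8,0,0,0],[-6,0,0,0],[-4,0,0,0],[0,0,0,0],[0,0,0,0],[0,0,0,0]]

```text
t: 6.7
ee_pos: [0.636, 0.1093, 0.1873]
tool_rot: [[-0.288, 0.958, -0.0], [0.958, 0.288, 0.0], [0.0, -0.0, -1.0]]
ft_force: [-0.0, 0.9, 0.3]
width: 0.0428
gripper_force: 0.0
```

Run:
```python
from rig import *
import cv2
s=sense();print(s['t'],s['ee_pos'],s['ft_force'])
im,d=grab_frame('scene');cv2.imwrite('pics/s3.png',cv2.resize(im[130:290,120:330,::-1],None,fx=3,fy=3))
```

```text
6.7 [0.63601616 0.10931218 0.1872901 ] [-0.01763883  0.92940079  0.28839681]
```

View pics/s3.png

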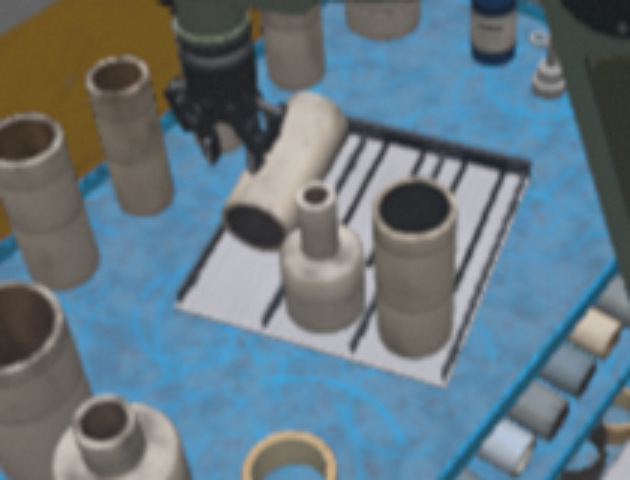

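Sleeve b lies in its lane (crop 285,170) and the fingers are clear of it. Next is sleeve a.

Request:
move_arm:
  increments:
    - [[0,0,-29,0],[0,0,-29,0],[0,0,-29,0],[0,0,-29,0],[0,0,-29,0],[16.7,-36.5,0,0],[16.7,-36.5,0,0],[16.7,-36.5,0,0],[16.7,-36.5,0,0],[16.7,-36.5,0,0],[16.6,-36.3,0,0],[0,0,0,0],[0,0,0,0]]

```text
t: 8.38
ee_pos: [0.3983, 0.1419, 0.3327]
tool_rot: [[-0.288, 0.958, 0.002], [0.958, 0.288, 0.0], [-0.0, 0.002, -1.0]]
ft_force: [0.2, -0.3, 0.3]
width: 0.0427
gripper_force: 0.0
```

Run:
```python
from rig import *
from h import *
s=sense();R=np.array(s['tool_rot']);p=np.array(s['ee_pos']);print(s['t'],p)
print(R.T@(np.array((.420,.068,.192))-p)*1000)
```

```text
8.375 [0.39828802 0.14191669 0.33272725]
[-76.97845649  -0.73221286 140.75875072]
```

Request:
move_arm:
  increments:
    - [[0,-0.2,28,0],[0,-0.2,28,0],[0,-0.2,28,0],[0,0,28,0],[0,0,28,0],[0,0,0,0],[-8,0,0,0],[-8,0,0,0],[-8,0,0,0],[-8,0,0,0],[-8,0,0,0],[-8,0,0,0]]

```text
t: 9.88
ee_pos: [0.4111, 0.0952, 0.1924]
tool_rot: [[-0.288, 0.958, -0.0], [0.958, 0.288, 0.0], [0.0, -0.0, -1.0]]
ft_force: [-0.4, 0.2, 0.2]
width: 0.0427
gripper_force: 0.6
```

Request:
move_arm:
  increments:
    - [[-8,0,0,0],[-8,0,0,0],[-8,0,0,0],[-8,0,0,0],[-8,0,0,0],[-8,0,0,0],[-6,0,0,0],[-4,0,0,0],[0,0,0,0],[0,0,0,0],[0,0,0,0]]

```text
t: 11.25
ee_pos: [0.4276, 0.0404, 0.1923]
tool_rot: [[-0.288, 0.958, -0.0], [0.958, 0.288, 0.0], [0.0, -0.0, -1.0]]
ft_force: [-0.1, -0.1, 0.2]
width: 0.0427
gripper_force: 0.0
```

Run:
```python
from rig import *
import cv2
s=sense();print(s['t'],s['ee_pos'],s['ft_force'])
im,d=grab_frame('scene');cv2.imwrite('pics/s4.png',cv2.resize(im[130:290,120:330,::-1],None,fx=3,fy=3))
```

```text
11.25 [0.42760889 0.04037277 0.19227888] [-0.12124062 -0.13284739  0.183363  ]
```

View pics/s4.png

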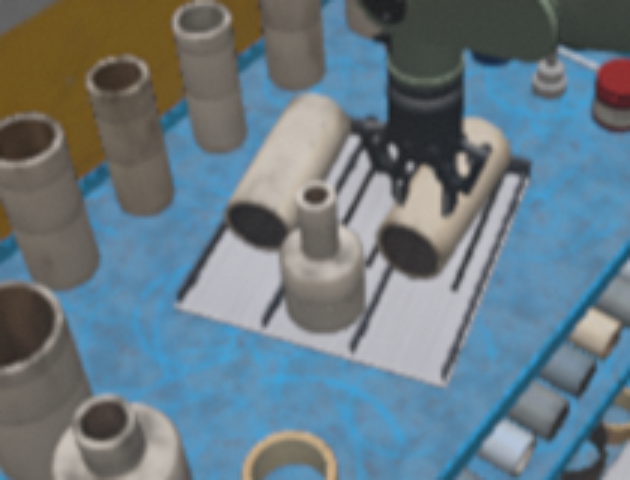

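Both sleeves are down in their outer lanes (crop 285,170 and 445,210) and the reducer still stands. I'll withdraw and wait for the rocking to stop.

Request:
move_arm:
  increments:
    - [[0,0,-29,0],[0,0,-29,0],[0,0,-29,0],[0,0,-29,0],[0,0,-29,0],[-43,-26,0,0],[-43,-26,0,0],[-43,-26,0,0],[-43,-26,0,0],[-43,-26,0,0],[-43,-26,0,0],[-43,-26,0,0],[-43,-26,0,0],[0,0,0,0],[0,0,0,0],[0,0,0,0],[0,0,0,0],[0,0,0,0],[0,0,0,0],[0,0,0,0]]

```text
t: 13.8
ee_pos: [0.3276, -0.3491, 0.3373]
tool_rot: [[-0.288, 0.958, 0.0], [0.958, 0.288, -0.0], [-0.0, 0.0, -1.0]]
ft_force: [-0.2, -0.2, -0.3]
width: 0.0432
gripper_force: 0.0
```

Request:
move_arm:
  increments:
    - [[0,0,0,0],[0,0,0,0],[0,0,0,0],[0,0,0,0],[0,0,0,0],[0,0,0,0],[0,0,0,0],[0,0,0,0],[0,0,0,0],[0,0,0,0],[0,0,0,0],[0,0,0,0],[0,0,0,0],[0,0,0,0],[0,0,0,0],[0,0,0,0]]

```text
t: 15.8
ee_pos: [0.3275, -0.3491, 0.3373]
tool_rot: [[-0.288, 0.958, 0.0], [0.958, 0.288, 0.0], [0.0, 0.0, -1.0]]
ft_force: [0.8, -0.3, -0.7]
width: 0.0426
gripper_force: 0.0
```

Run:
```python
from rig import *
from h import *
im,d=grab_frame('top');c=camera_params('top');p=cloud(d,c)
cv2.imwrite('pics/t5.png',cv2.resize(im[60:270,90:420,::-1],None,fx=2.4,fy=2.4))
m=((p[...,0]>.35)&(p[...,0]<.75)&(p[...,1]<.2)&(p[...,1]>-.18)&(p[...,2]>.05)&(p[...,2]<.3)).astype(np.uint8)
k,l,st,_=cv2.connectedComponentsWithStats(m)
for i in range(1,k):
    if st[i,4]>60:
        q=p[l==i];v=np.linalg.svd(q[:,:2]-q[:,:2].mean(0),full_matrices=False)[2][0]
        print(st[i],q.mean(0).round(3),'top z',np.percentile(q[:,2],97).round(3),'dir from lane',np.round(np.arctan(-v[0]/v[1])-.29,3))
im2,_=grab_frame('top');print(sense()['t'],(np.abs(im2.astype(int)-im).max(-1)[110:245,190:325]>25).sum())
```

```text
[ 221  118   66   45 1754] [ 0.661 -0.009  0.088] top z 0.1 dir from lane 0.016
[205 168  31  31 727] [0.522 0.096 0.118] top z 0.191 dir from lane 0.457
[ 245  184   66   39 1793] [ 0.46  -0.081  0.092] top z 0.103 dir from lane -0.099
15.9 1
```

View pics/t5.png

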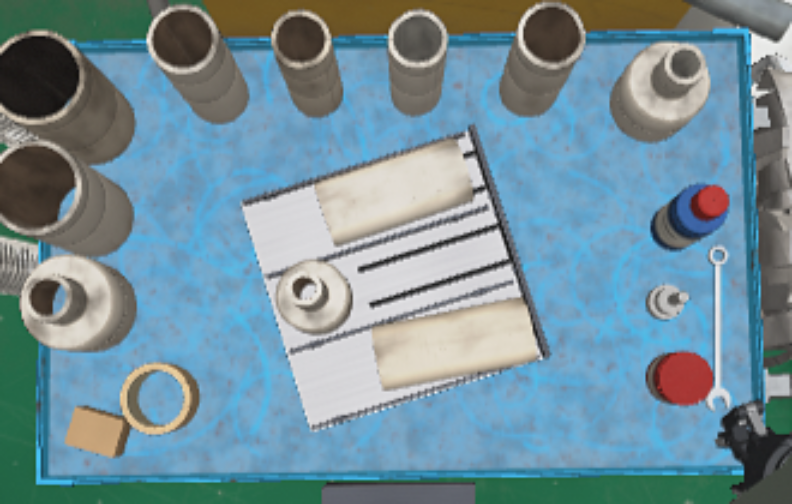

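Both sleeves look down, but sleeve a reads slightly skewed. I'll check its crest and its edges against the lane.

```bash
cat > chk.py <<'E'
from rig import *
from h import *
y=.2897;ux=np.array([np.cos(y),np.sin(y)]);uy=np.array([-np.sin(y),np.cos(y)])
for cam in('top','scene'):
    im,d=grab_frame(cam);p=cloud(d,camera_params(cam)).reshape(-1,3)
    for n,c in(('b',(.627,.136)),('a',(.420,.068))):
        r=p[:,:2]-np.array(c);X=r@ux;Y=r@uy;m=(abs(X)<.053)&(p[:,2]>.03)&(p[:,2]<.15)
        print(cam,n,'Y range',np.percentile(Y[m],[1,99]).round(3))
        for a in np.arange(-.28,-.04,.03):
            k=m&(abs(Y-a)<.01)
            if k.sum()>20:
                t=k&(p[:,2]>np.percentile(p[k,2],97)-.006)
                # circle fit of section
                A=np.c_[2*X[k],2*p[k,2],np.ones(k.sum())];s=np.linalg.lstsq(A,X[k]**2+p[k,2]**2,rcond=None)[0]
                print('  ',round(a,2),'crest z',np.percentile(p[k,2],97).round(3),'axis X',s[0].round(4),'z',s[1].round(4),'r',np.sqrt(s[2]+s[0]**2+s[1]**2).round(4))
E
python3 chk.py
```

```text
top b Y range [-0.733  0.352]
   -0.28 crest z 0.039 axis X 0.0004 z 0.0595 r 0.0391
   -0.25 crest z 0.099 axis X -0.0013 z 0.0543 r 0.0429
   -0.22 crest z 0.099 axis X -0.0016 z 0.054 r 0.044
   -0.19 crest z 0.1 axis X -0.0018 z 0.0528 r 0.045
   -0.16 crest z 0.1 axis X -0.0023 z 0.053 r 0.0446
   -0.13 crest z 0.1 axis X -0.0031 z 0.0536 r 0.0446
   -0.1 crest z 0.1 axis X -0.0039 z 0.054 r 0.0446
   -0.07 crest z 0.1 axis X -0.0038 z 0.0534 r 0.0452
top a Y range [-0.699  0.364]
   -0.28 crest z 0.04 axis X -0.0001 z 0.0564 r 0.0371
   -0.25 crest z 0.104 axis X -0.0123 z 0.0544 r 0.0473
   -0.22 crest z 0.104 axis X -0.0103 z 0.0591 r 0.0432
   -0.19 crest z 0.103 axis X -0.0072 z 0.0584 r 0.0435
   -0.16 crest z 0.104 axis X -0.004 z 0.0585 r 0.0428
   -0.13 crest z 0.103 axis X -0.0005 z 0.058 r 0.0428
   -0.1 crest z 0.103 axis X 0.0026 z 0.0576 r 0.0426
   -0.07 crest z 0.101 axis X 0.006 z 0.0569 r 0.0427
scene b Y range [-1.907  0.363]
   -0.25 crest z 0.102 axis X -0.0012 z 0.0593 r 0.0422
   -0.22 crest z 0.103 axis X -0.0016 z 0.0576 r 0.0441
   -0.19 crest z 0.105 axis X -0.0023 z 0.0584 r 0.0438
   -0.16 crest z 0.104 axis X -0.0027 z 0.0552 r 0.0464
   -0.13 crest z 0.105 axis X -0.0034 z 0.062 r 0.0413
   -0.1 crest z 0.105 axis X -0.0037 z 0.0627 r 0.0408
   -0.07 crest z 0.104 axis X -0.0042 z 0.0608 r 0.042
scene a Y range [-1.346  0.372]
   -0.25 crest z 0.108 axis X -0.0099 z 0.0503 r 0.0552
   -0.22 crest z 0.109 axis X -0.007 z 0.0555 r 0.0506
   -0.19 crest z 0.108 axis X -0.007 z 0.0632 r 0.0432
   -0.16 crest z 0.107 axis X -0.0036 z 0.062 r 0.043
   -0.13 crest z 0.106 axis X -0.0005 z 0.0601 r 0.0444
   -0.1 crest z 0.107 axis X 0.0022 z 0.0623 r 0.042
   -0.07 crest z 0.105 axis X 0.0053 z 0.0626 r 0.0412
```

Request:
move_arm:
  increments:
    - [[0,0,0,0],[0,0,0,0],[0,0,0,0],[0,0,0,0],[0,0,0,0],[0,0,0,0],[0,0,0,0],[0,0,0,0],[0,0,0,0],[0,0,0,0],[0,0,0,0],[0,0,0,0]]

```text
t: 17.5
ee_pos: [0.3275, -0.3491, 0.3373]
tool_rot: [[-0.288, 0.958, -0.0], [0.958, 0.288, 0.0], [0.0, -0.0, -1.0]]
ft_force: [0.1, -0.2, -0.1]
width: 0.0426
gripper_force: 0.0
```

```bash
python3 chk.py | sed -n '1,18p' | grep -A9 'top a'
```

```text
top a Y range [-0.699  0.365]
   -0.28 crest z 0.039 axis X -0.0005 z 0.0476 r 0.0324
   -0.25 crest z 0.105 axis X -0.013 z 0.0611 r 0.042
   -0.22 crest z 0.104 axis X -0.0102 z 0.0602 r 0.0424
   -0.19 crest z 0.103 axis X -0.0074 z 0.0579 r 0.0435
   -0.16 crest z 0.103 axis X -0.0038 z 0.0589 r 0.0427
   -0.13 crest z 0.102 axis X -0.0013 z 0.0561 r 0.0444
   -0.1 crest z 0.102 axis X 0.0028 z 0.0575 r 0.0428
   -0.07 crest z 0.101 axis X 0.0059 z 0.0572 r 0.0424
```

Sleeve a is still, but about 0.1 rad off the lane line. A gentle sideways nudge at its far end, from the robot side, should straighten it.

Request:
move_arm:
  increments:
    - [[37,30.7,0,0],[37,30.7,0,0],[37,30.7,0,0],[37,30.7,0,0],[0,0,0,0],[0,0,50,0],[0,0,50,0],[0,0,50,0],[0,0,50,0],[0,0,40,0],[0,0,25,0],[0,0,11,0],[0,0,0,0]]
  jaw: 0

```text
t: 19.23
ee_pos: [0.4022, -0.1725, 0.061]
tool_rot: [[-0.287, 0.958, -0.001], [0.958, 0.287, 0.0], [0.001, -0.001, -1.0]]
ft_force: [-0.1, 0.4, -0.2]
width: 0.0
gripper_force: 0.0
```

Run:
```python
from rig import *
import numpy as np,cv2
s=sense();y=.2897;r=np.array(s['ee_pos'])[:2]-(.42,.068);print(s['t'],s['width'],s['ee_pos'][2],'X',r@[np.cos(y),np.sin(y)],'Y',r@[-np.sin(y),np.cos(y)])
im,d=grab_frame('scene');cv2.imwrite('pics/s6.png',cv2.resize(im[130:290,150:360,::-1],None,fx=3,fy=3))
```

```text
19.225 1.909641380743763e-05 0.06104678543086202 X -0.08572292728842677 Y -0.22540227704248483
```

View pics/s6.png

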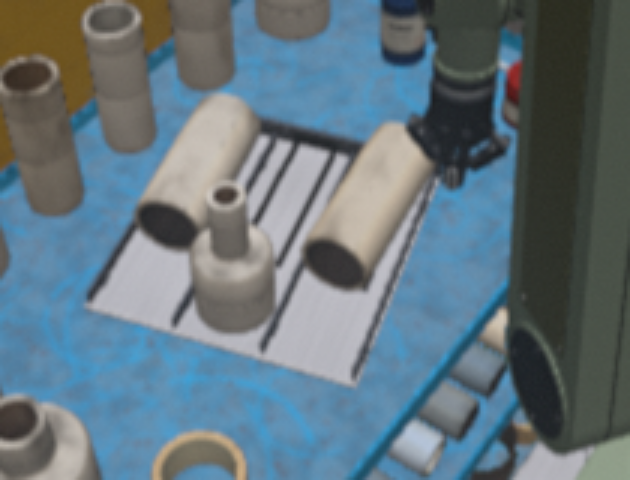

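The fingers are beside the far end of sleeve a (crop 450,175), clear of it. I'll nudge slowly, then back off.

Request:
move_arm:
  increments:
    - [[0,4,0,0],[0,4,0,0],[0,4,0,0],[0,3,0,0],[0,3,0,0],[0,3,0,0],[0,3,0,0],[0,1,0,0],[0,0,0,0],[0,-3,0,0],[0,-5,0,0],[0,-10,0,0]]

```text
t: 20.78
ee_pos: [0.4088, -0.1702, 0.0613]
tool_rot: [[-0.288, 0.958, 0.0], [0.958, 0.288, -0.0], [-0.0, -0.0, -1.0]]
ft_force: [-0.7, -0.4, 0.4]
width: 0.0
gripper_force: 0.0
```

```bash
python3 chk.py | grep -A9 'top a'
```

```text
top a Y range [-0.699  0.365]
   -0.28 crest z 0.038 axis X 0.0229 z 0.0443 r 0.0201
   -0.25 crest z 0.101 axis X 0.0023 z 0.0619 r 0.0364
   -0.22 crest z 0.144 axis X 0.0023 z 0.1081 r 0.031
   -0.19 crest z 0.103 axis X 0.0034 z 0.0545 r 0.0456
   -0.16 crest z 0.103 axis X 0.0072 z 0.0574 r 0.0433
   -0.13 crest z 0.104 axis X 0.0101 z 0.0554 r 0.0455
   -0.1 crest z 0.104 axis X 0.0133 z 0.0595 r 0.0423
   -0.07 crest z 0.105 axis X 0.0167 z 0.0602 r 0.0423
scene b Y range [-1.908  0.363]
```

Request:
move_arm:
  increments:
    - [[0,-5,0,0],[0,0,-20,0],[0,0,-40,0],[0,0,-50,0],[-40,-20,-50,0],[-40,-20,0,0],[-40,-20,0,0],[0,0,0,0],[0,0,0,0],[0,0,0,0],[0,0,0,0],[0,0,0,0],[0,0,0,0]]

```text
t: 22.5
ee_pos: [0.3822, -0.3004, 0.2179]
tool_rot: [[-0.288, 0.957, 0.0], [0.957, 0.288, -0.0], [-0.0, 0.0, -1.0]]
ft_force: [0.4, 0.6, -0.7]
width: -0.0001
gripper_force: 0.0
```

```bash
python3 chk.py | grep -A9 'top a'
```

```text
top a Y range [-0.699  0.364]
   -0.28 crest z 0.04 axis X 0.0003 z 0.0433 r 0.0324
   -0.25 crest z 0.1 axis X -0.0006 z 0.054 r 0.044
   -0.22 crest z 0.101 axis X 0.0021 z 0.0556 r 0.0436
   -0.19 crest z 0.102 axis X 0.0057 z 0.0565 r 0.0435
   -0.16 crest z 0.103 axis X 0.0085 z 0.058 r 0.0427
   -0.13 crest z 0.104 axis X 0.0118 z 0.0586 r 0.0429
   -0.1 crest z 0.104 axis X 0.0151 z 0.0594 r 0.0428
   -0.07 crest z 0.105 axis X 0.0178 z 0.0606 r 0.0421
scene b Y range [-1.914  0.363]
```

Sleeve a rolled a little but kept its skew. The fingers spread across its foot rim, pushing along the lane towards the end stop, will square it. First I need to locate that rim.

```bash
cat > ends.py <<'E'
from rig import *
from h import *
y=.2897;ux=np.array([np.cos(y),np.sin(y)]);uy=np.array([-np.sin(y),np.cos(y)])
im,d=grab_frame('top');p=cloud(d,camera_params('top')).reshape(-1,3)
for n,c in(('b',(.627,.136)),('a',(.420,.068))):
    r=p[:,:2]-np.array(c);X=r@ux;Y=r@uy;m=(abs(X)<.06)&(Y<.0)&(Y>-.3)&(p[:,2]>.05)&(p[:,2]<.12)
    for x in(-.02,0,.02,.04):
        k=m&(abs(X-x)<.008);print(n,x,np.percentile(Y[k],[0.5,99.5]).round(3))
s=sense();R=np.array(s['tool_rot']);q=np.array(s['ee_pos'])
t=np.array([.42,.068])+.006*ux+.0*uy
print(s['t'],q,'to Y=0:',R.T@(np.append(t,.062)-q)*1000)
E
python3 ends.py
```

```text
b -0.02 [-0.246 -0.052]
b 0 [-0.247 -0.051]
b 0.02 [-0.245 -0.051]
b 0.04 [-0.244 -0.052]
a -0.02 [-0.26  -0.056]
a 0 [-0.262 -0.058]
a 0.02 [-0.263 -0.06 ]
a 0.04 [-0.262 -0.062]
22.65 [ 0.3820718  -0.30058087  0.21788294] to Y=0: [342.02763909 148.48183697 155.87107997]
```

Request:
move_arm:
  increments:
    - [[0,0,-38,0],[0,0,-38,0],[0,0,-38,0],[41,18.6,0,0],[41,18.6,0,0],[41,18.6,0,0],[41,18.6,0,0],[41,18.6,0,0],[41,18.6,0,0],[41,18.6,0,0],[40,18.3,0,0],[0,0,0,0],[0,0,50,0],[0,0,50,0],[0,0,50,0],[0,0,50,0],[0,0,40,0],[0,0,20,0],[0,0,10,0],[0,0,0,0]]
  jaw: 65

```text
t: 25.15
ee_pos: [0.4301, 0.0547, 0.0617]
tool_rot: [[-0.287, 0.958, -0.001], [0.958, 0.287, -0.0], [0.0, -0.001, -1.0]]
ft_force: [0.1, -0.2, 0.2]
width: 0.0556
gripper_force: 0.0
```

```bash
cat > pose.py <<'E'
from rig import *
import numpy as np
s=sense();y=.2897;r=np.array(s['ee_pos'])[:2]-(.42,.068);print(s['t'],s['width'],s['ee_pos'][2],'X',r@[np.cos(y),np.sin(y)],'Y',r@[-np.sin(y),np.cos(y)],s['ft_force'])
E
python3 pose.py
```

```text
25.15 0.05555633971754201 0.06170858544141122 X 0.005835103909695487 Y -0.015610298154108838 [ 0.12475983 -0.21783803  0.2333347 ]
```

Request:
move_arm:
  increments:
    - [[-8,0,0,0],[-8,0,0,0],[-8,0,0,0],[-3,0,0,0],[-2,0,0,0],[-2,0,0,0],[-2,0,0,0],[-2,0,0,0],[-1,0,0,0],[0,0,0,0]]

```text
t: 26.4
ee_pos: [0.44, 0.0211, 0.0617]
tool_rot: [[-0.288, 0.958, -0.001], [0.958, 0.288, 0.001], [0.001, -0.001, -1.0]]
ft_force: [-3.0, 3.8, 1.3]
width: 0.0555
gripper_force: 2.3
```

```bash
python3 pose.py; python3 chk.py | grep -A9 'top a'
```

```text
26.4 0.05552027407886011 0.061658535937432535 X 0.005790436876506109 Y -0.05068374307750176 [-3.01223663  3.80811095  1.31369939]
top a Y range [-0.7    0.366]
   -0.28 crest z 0.094 axis X 0.0019 z 0.0485 r 0.0457
   -0.25 crest z 0.1 axis X 0.0005 z 0.0541 r 0.044
   -0.22 crest z 0.101 axis X 0.0035 z 0.0557 r 0.0434
   -0.19 crest z 0.102 axis X 0.0065 z 0.0567 r 0.0432
   -0.16 crest z 0.104 axis X 0.0093 z 0.0589 r 0.0422
   -0.13 crest z 0.103 axis X 0.0119 z 0.0593 r 0.0424
   -0.1 crest z 0.103 axis X 0.017 z 0.0638 r 0.0384
scene b Y range [-1.91   0.363]
   -0.25 crest z 0.102 axis X -0.0003 z 0.0567 r 0.0441
```

Request:
move_arm:
  increments:
    - [[-1,0,0,0],[-1,0,0,0],[-1,0,0,0],[-1,0,0,0],[-1,0,0,0],[0,0,0,0]]

```text
t: 27.25
ee_pos: [0.4384, 0.019, 0.0607]
tool_rot: [[-0.286, 0.958, -0.007], [0.958, 0.286, 0.006], [0.008, -0.005, -1.0]]
ft_force: [-6.8, 12.7, 3.6]
width: 0.0557
gripper_force: 6.9
```

```bash
python3 pose.py; python3 chk.py | grep -A9 'top a'
```

```text
27.25 0.05571700750309322 0.0606534940442186 X 0.0036706666011804157 Y -0.05224499603160144 [-6.8361099  12.74033591  3.63258411]
top a Y range [-0.7    0.366]
   -0.28 crest z 0.093 axis X 0.0016 z 0.0488 r 0.0462
   -0.25 crest z 0.1 axis X 0.0007 z 0.0547 r 0.0436
   -0.22 crest z 0.101 axis X 0.0034 z 0.0552 r 0.0436
   -0.19 crest z 0.102 axis X 0.0056 z 0.0564 r 0.0432
   -0.16 crest z 0.103 axis X 0.0083 z 0.058 r 0.0425
   -0.13 crest z 0.102 axis X 0.0111 z 0.058 r 0.043
   -0.1 crest z 0.101 axis X 0.0164 z 0.0619 r 0.039
scene b Y range [-1.911  0.363]
   -0.25 crest z 0.103 axis X -0.0014 z 0.0594 r 0.0427
```

Request:
move_arm:
  increments:
    - [[-1.5,0,0,0],[-1.5,-1,0,0],[-1,-2,0,0],[0,-2,0,0],[0,-2,0,0],[0,-2,0,0],[0,0,0,0]]

```text
t: 28.22
ee_pos: [0.4289, 0.0127, 0.0595]
tool_rot: [[-0.286, 0.958, -0.012], [0.958, 0.286, 0.007], [0.01, -0.009, -1.0]]
ft_force: [-8.6, 12.2, 0.5]
width: 0.0558
gripper_force: 7.0
```

```bash
python3 pose.py; python3 chk.py | grep -A9 'top a'
```

```text
28.225 0.05577748632559111 0.05952410455709579 X -0.0072978353334564915 Y -0.05548984632298509 [-8.57245977 12.15741813  0.46219099]
top a Y range [-0.7    0.366]
   -0.28 crest z 0.097 axis X -0.0001 z 0.0466 r 0.0487
   -0.25 crest z 0.1 axis X 0.0003 z 0.0547 r 0.0435
   -0.22 crest z 0.101 axis X 0.0011 z 0.0556 r 0.0432
   -0.19 crest z 0.101 axis X 0.0018 z 0.0537 r 0.0449
   -0.16 crest z 0.102 axis X 0.0026 z 0.0573 r 0.0422
   -0.13 crest z 0.1 axis X 0.0035 z 0.0575 r 0.0428
   -0.1 crest z 0.1 axis X 0.0051 z 0.0581 r 0.042
scene b Y range [-1.915  0.363]
   -0.25 crest z 0.104 axis X -0.0013 z 0.0583 r 0.0427
```

That straightened it: skew is about 0.03 rad and the crest is level at 0.100. I'll back off gently.

Request:
move_arm:
  increments:
    - [[2,0,0,0],[3,0,0,0],[5,0,0,0],[10,0,0,0],[10,0,0,0],[0,0,-30,0],[0,0,-50,0],[0,0,-50,0],[0,0,-50,0],[0,0,-50,0],[0,0,-40,0],[0,0,0,0],[0,0,0,0],[0,0,0,0],[0,0,0,0],[0,0,0,0],[0,0,0,0],[0,0,0,0],[0,0,0,0],[0,0,0,0]]

```text
t: 30.82
ee_pos: [0.4259, 0.0383, 0.3319]
tool_rot: [[-0.288, 0.958, 0.0], [0.958, 0.288, -0.0], [-0.0, 0.0, -1.0]]
ft_force: [0.8, 0.1, 0.0]
width: 0.0554
gripper_force: 0.0
```

Request:
move_arm:
  increments:
    - [[40,-20,0,0],[40,-20,0,0],[0,0,0,0],[0,0,0,0],[0,0,0,0],[0,0,0,0],[0,0,0,0],[0,0,0,0]]

```text
t: 31.82
ee_pos: [0.3646, 0.1032, 0.3318]
tool_rot: [[-0.287, 0.958, -0.0], [0.958, 0.287, -0.0], [0.0, -0.0, -1.0]]
ft_force: [-0.1, 1.0, -0.6]
width: 0.0555
gripper_force: 0.0
```

```bash
python3 pose.py; python3 chk.py | head -20
python3 - <<'E'
from rig import *
import cv2
im,d=grab_frame('top');cv2.imwrite('pics/t9.png',cv2.resize(im[60:270,90:420,::-1],None,fx=2.4,fy=2.4))
E
```

```text
31.825 0.055496410391916565 0.3317968850155533 X -0.043035066617293186 Y 0.04956584665952246 [-0.09901269  0.99794173 -0.60502915]
top b Y range [-0.732  0.352]
   -0.28 crest z 0.041 axis X 0.0012 z 0.037 r 0.031
   -0.25 crest z 0.099 axis X -0.0012 z 0.055 r 0.0424
   -0.22 crest z 0.099 axis X -0.0016 z 0.0532 r 0.0444
   -0.19 crest z 0.1 axis X -0.0015 z 0.0532 r 0.0448
   -0.16 crest z 0.1 axis X -0.0021 z 0.0536 r 0.0445
   -0.13 crest z 0.1 axis X -0.0032 z 0.0538 r 0.0445
   -0.1 crest z 0.101 axis X -0.0037 z 0.0545 r 0.0443
   -0.07 crest z 0.1 axis X -0.004 z 0.0541 r 0.0449
top a Y range [-0.699  0.365]
   -0.28 crest z 0.097 axis X 0.0007 z 0.0467 r 0.0487
   -0.25 crest z 0.098 axis X 0.0012 z 0.0523 r 0.0444
   -0.22 crest z 0.101 axis X 0.0019 z 0.0551 r 0.0429
   -0.19 crest z 0.1 axis X 0.0028 z 0.0552 r 0.0432
   -0.16 crest z 0.101 axis X 0.0032 z 0.0563 r 0.0427
   -0.13 crest z 0.102 axis X 0.0039 z 0.0573 r 0.0421
   -0.1 crest z 0.101 axis X 0.0045 z 0.0573 r 0.0424
   -0.07 crest z 0.101 axis X 0.005 z 0.0574 r 0.0423
scene b Y range [-1.922  0.363]
   -0.28 crest z 0.043 axis X -0.0412 z 0.0379 r 0.0084
```

View pics/t9.png

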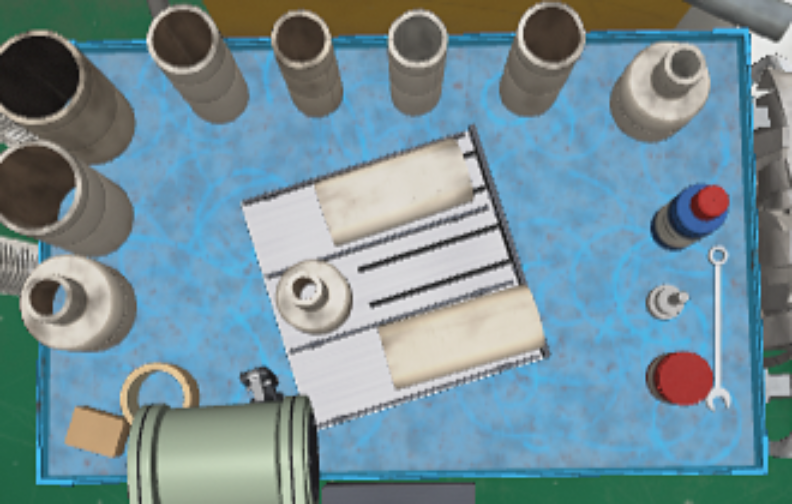

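Final view: both sleeves lie straight in their outer lanes (395,190 and 460,335). The reducer (313,297) and the bystanders are unmoved, and the arm is clear.

```bash
python3 -c "
from rig import *
print(hand_in())"
```

```text
the job is handed in; nothing more can be done
None
```

I tipped both sleeves towards the end stop; they now lie flat and still in their outer lanes, with the reducer and bystanders unmoved, and I handed the job in at about 32 s. Sleeve a first settled about 0.1 rad skewed, so I nudged it straight (now about 0.02 rad off the lane line), which slid it up against the end stop.

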